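# Dose a handled dish under a bench pump bottle

### The job

Take the small white dish with the handle out of its cradle by its bowl, stand it on the open bench and let go, then take it again by its handle and stand it with its bowl centred under the spout of the pump bottle. Let go of it and press the pump head right down, then let it spring back, leaving the dish standing under the spout. Keep the dish upright, do not work the pump unless the dish stands under the spout, and leave everything else as it is.

Things in the scene. Friction and masses are not known exactly. Their poses are not given: they have to be found in the camera images.
- dish: white porcelain dish, 100 g: round bowl 56 mm outer diameter (48 inside), 38 mm high, with one straight bar handle 12 mm wide (y), 10 mm high, its middle 27 mm above the underside, running along the dish's +x from the bowl wall to 110 mm from the bowl's axis. Origin: centre of the bowl's underside; z up. It starts standing on the bench, handle in the cradle's slot
- dish_grip (a point): point on the dish's handle, 88 mm along +x from the bowl's axis, 27 mm above the underside, in the middle of the bar
- cradle: fixed grey cradle, x from -44 to +52 mm, 56 mm wide: two cheeks 46 mm high with a 24 mm wide slot between them along x, open at the top and the -x end. The parked bowl stands just outside the -x end, its axis 80 mm from the origin; its handle lies in the slot, out of the fingers' reach, and lifts straight up. Origin on the bench, z up
- bottle: the fixed white pump bottle, 72 mm in diameter to 125 mm height, clamped on a steel plate 100 x 100 x 8 mm. Origin: on the bench under the bottle's axis; z up; the spout points along its -x
- pump (a joint): how far the sprung pump head is pressed down: 0 up, 0.014 m fully down; about 3.5 N to start, 8.5 N at the bottom; springs back up
- pump_top (a point): centre of the flat round top (34 mm across) of the pump head, on the bottle's axis, 196 mm above the bench when up; press here straight down
- pump_outlet (a point): lower end of the spout's nozzle, 80 mm from the bottle's axis towards the bottle's -x, 171 mm above the bench when up; the spout bar runs from there to the pump head, 12 mm wide, its top at 193 mm
- plain_dish: bystander: a white bowl-shaped dish 72 mm across, 32 mm high, WITHOUT a handle; origin under its centre
- amber_bottle: bystander: amber capped bottle 64 mm across, 150 mm high
- foil_jar: bystander: foil-covered jar 76 mm across, 130 mm high
- capped_bottle: bystander: white bottle 72 mm across, 140 mm high, with a plain cap and no pump
- beaker: bystander: clear beaker 70 mm across, 90 mm high
- plate_a: bystander: flat clear well plate about 106 x 106 x 17 mm
- plate_b: bystander: flat clear well plate about 106 x 106 x 17 mm
- screw_cap: bystander: loose screw cap 42 mm across, 20 mm high
There are look-alikes about, which are no part of the job. What is shaped like the bottle but pink, purple or turquoise is not meant.

How it is judged (in metres and radians):
On the way, in this order (a step that is already met when the one before it is completed fails the run):
1. the dish stands on the open bench, out of the cradle and not yet under the spout, and is let go (height (world z) of dish between -0.004 and 0.004 m and angle between dish's own z axis and vertical below 0.08 rad and contact force between the fingers and dish below 0.3 N and horizontal distance between dish_grip and cradle above 0.08 m and horizontal distance between dish and pump_outlet above 0.04 m), for 0.1 s.
2. the fingers hold the dish by its handle with the bowl within 30 mm of the spout's axis (contact force between the fingers and dish above 1 N and x of the grasp point in the frame of dish above 0.04 m and horizontal distance between dish and pump_outlet below 0.03 m), for 0.1 s.
3. the pump head is pressed right down (11 mm or more) while the dish, let go, stands with its axis within 15 mm of the spout's (value of joint pump above 0.011 m and horizontal distance between dish and pump_outlet below 0.015 m and height (world z) of dish between -0.004 and 0.004 m and angle between dish's own z axis and vertical below 0.08 rad and contact force between the arm and dish below 0.3 N), for 0.05 s.
At the end, for the whole second after the job is handed in: the pump head is back up (within 2 mm) and the handled dish stands upright on the bench, at rest and let go, its axis within 15 mm of the spout's outlet seen from above; nothing else has been moved (value of joint pump below 0.002 m and horizontal distance between dish and pump_outlet below 0.015 m and height (world z) of dish between -0.004 and 0.004 m and angle between dish's own z axis and vertical below 0.08 rad and contact force between the arm and dish below 0.3 N and linear speed of dish below 0.01 m/s); the robot touches nothing.
It fails at once if the pump is pressed more than 5 mm while the dish does not stand under the spout (within 20 mm) (value of joint pump above 0.005 m and (horizontal distance between dish and pump_outlet above 0.02 m or height (world z) of dish above 0.01 m)).
It fails at once if the dish is tipped by more than 20 degrees (angle between dish's own z axis and vertical above 0.35 rad).
It fails at once if a bystander is moved by more than 20 mm or knocked over (distance of any of plain_dish, amber_bottle, foil_jar, capped_bottle, beaker, plate_a, plate_b, screw_cap from where it was at the start of the episode above 0.02 m or angle between any of plain_dish, amber_bottle, foil_jar, capped_bottle, beaker, plate_a, plate_b, screw_cap's own z axis and vertical above 0.3 rad).
It also fails if it takes over 70 s, if anything falls off the work surface, if the arm or the gripper's body presses on something with over 40 N, if the wrist force passes 120 N, or if a joint passes its speed limit or range.

### The arm

A 6-joint arm with a two-finger parallel gripper is mounted at the origin on the work surface. World frame = base frame: x ahead of the robot, y to its left, z up, the work surface at z = 0. Lengths are in mm, angles in rad, forces in N, time in s.
With the tool pointing down it reaches from about 350 to 875 mm from the base axis. Payload 4.2 kg.
Tool frame: the origin (TCP) lies at the very end of the fingers, on their centre line; the grasp point (between the pads) lies 19 mm behind it; z points along the fingers, y is the line along which they close (so a half turn about z gives the same grasp; the last joint's range is limited). The gripper opens to 85 mm and grips with 20 to 120 N. Pads are 22 mm wide; open, the fingers measure 114 mm over their backs; the gripper's body (76 mm by 85 mm) begins 54 mm behind the grasp point. The pads swing forward as they close: fully open they stand 13 mm farther back than shut.
Start: joints at [-0.847, 0.385, 0.008, 0, -1.194, -0.259], TCP at [280.164, -558.666, 231.312] pointing down, gripper open.
Joint ranges: [-3.14, 3.14], [-1.21, 2.06], [-1.07, 1.41], [-3.16, 2.05], [-2.99, -0.16], [-3.1, 3.1]. Speed limits (rad/s): [2.79, 2.79, 3.14, 3.14, 3.14, 3.14].

### API

Orientations are given as a unit quaternion [x, y, z, w].
In Python, from bench import read_state, get_image, get_calibration, job_done gives the robot as it stands.
- The arm moves only by the shell command python3 -m creep 'ROWS'. ROWS is a JSON object of lists of equal length, an entry for each row: "translation": the shift along the world's x, y, z in cm, a list of three; "delta_rot": the turn, a rotation vector about the world's x, y, z in degrees, a list of three; "hand": the finger opening in cm, from 0 to 8.54. A call has 1 to 8 rows; each row is the pose to reach, as a shift and turn from the pose commanded when the call began; what a row does not reach only later rows make up. A row lasts 1/8 s, in which the tool goes at most 62.5 mm and 10.7 degrees, less where a joint would pass 70% of its speed; a pose out of reach is approached as far as the arm can. A call with a gripper value outside its range is refused whole. The fingers move at their own pace and stop on an object; the grip force is fixed at half the most. Time passes only in rows, so rows that repeat a pose let the fingers close. It gives the time, the measured TCP pose, the force, the opening and the grip force at its end, in the units of the state.
- read_state(): the state, without advancing time (a new reading comes with each control period).
- get_image(name): name is "scene" or "side" or "wrist"; returns (picture, depth): 480x640x3 uint8, red, green, blue; 480x640 float32, mm along the optical axis (not along the pixel's ray), 0 where there is no reading.
- get_calibration(name): a dict with "intrinsics" (3x3 intrinsics, pixels), "xyz" and "attitude" of the camera in the world. Camera axes: x right, y down, z forward; pixel columns grow to the right and rows downward; lengths in mm; the calibration is good to about 2 mm. A picture is of the moment at which its call begins: read the wrist's pose just before it. get_calibration takes no time and is no camera call; for the wrist camera it gives the pose at the moment of the call.
- job_done(): hands the job in; it is judged then, once.
The state is a dict: "clock": time; "joints": joint angles; "joint_vel": joint speeds; "joint_efforts": joint torques, N m; "position": TCP position; "ee_rot": TCP orientation; "contact_force": force on the tool from outside, world axes, zero at the start; "wrist_torque": the same for the moment, N m; "gripper_width": finger opening in mm; "grasp_force": force on a finger pad.
Only numpy, scipy, OpenCV 4.12 (cv2) and the standard library are available. Lean on these libraries where they do the work, as an engineer would, in place of code of your own. Each camera call takes 0.05 s, during which the arm holds its last target. There are 200 camera calls.

## Working session

There is one attempt and no reset: what is moved stays moved. The work goes in short steps, Python scripts to look and compute and a shell command to move; the robot and the scene stay as the last step left them, time stands still between calls to the robot, and variables do not carry over. Pictures are saved under pics/ and viewed, at most 10 in all, crops included, and the job is handed in when it is done.

```bash
mkdir -p pics
cat > h.py <<'E'
import numpy as np, cv2
from scipy.spatial.transform import Rotation as R
from bench import *
def grab(n):
    c=get_calibration(n); im,d=get_image(n)
    return im,d,c
def RT(c):
    a=np.array(c["attitude"],float)
    return (R.from_quat(a).as_matrix() if a.size==4 else a.reshape(3,3)), np.array(c["xyz"],float)
def cloud(d,c):
    K=np.array(c["intrinsics"]); r,t=RT(c); v,u=np.indices(d.shape)
    p=np.stack([(u-K[0,2])/K[0,0]*d,(v-K[1,2])/K[1,1]*d,d],-1)
    return p@r.T+t
def ray(px,c,z):
    K=np.array(c["intrinsics"]); r,t=RT(c)
    w=r@np.linalg.inv(K)@np.array([px[0],px[1],1.]); return t+w*(z-t[2])/w[2]
def save(n,im): cv2.imwrite("pics/"+n,im[...,::-1])
E
python3 - <<'E'
from h import *
for n in("scene","side","wrist"):
    im,d,c=grab(n); save(n+"0.png",im); np.savez(n+"0.npz",im=im,d=d); print(n,c)
print(read_state())
E
```

```text
scene {'intrinsics': array([[470.33699421,   0.        , 325.97368543],
       [  0.        , 470.33699421, 235.36952754],
       [  0.        ,   0.        ,   1.        ]]), 'xyz': array([1235.84061381, -694.39967643,  886.49262606]), 'attitude': array([ 0.8308583 ,  0.3336142 , -0.16882047, -0.4121598 ])}
side {'intrinsics': array([[558.79390128,   0.        , 315.77554463],
       [  0.        , 558.79390128, 241.48128296],
       [  0.        ,   0.        ,   1.        ]]), 'xyz': array([-210.94135077,  776.01961307, 1000.68088965]), 'attitude': array([-0.34628379,  0.83173421, -0.40152182,  0.16457815])}
wrist {'intrinsics': array([[405.67781268,   0.        , 322.72983512],
       [  0.        , 405.67781268, 250.61498467],
       [  0.        ,   0.        ,   1.        ]]), 'xyz': array([ 208.02220148, -595.0007558 ,  372.46868087]), 'attitude': array([0.51851256, 0.84079076, 0.1329909 , 0.08080252])}
{'clock': 0.15, 'joints': array([-8.47369749e-01,  3.85357920e-01,  6.93078939e-03, -3.35601242e-04,
       -1.19398346e+00, -2.58587586e-01]), 'joint_vel': array([-0.00032202, -0.00121797,  0.00281773,  0.00111614, -0.00061509,
       -0.00069255]), 'joint_efforts': array([ 3.27049638e-04, -3.92679405e+01,  1.88583398e+01,  4.18861896e+00,
       -3.39546576e-03,  1.37041290e-06]), 'position': array([ 279.98024507, -558.29013041,  230.48508425]), 'ee_rot': array([-2.30272351e-01,  9.73125875e-01,  7.85321919e-04, -2.43023432e-04]), 'contact_force': array([ 0.46157002, -0.45482401, -0.21112522]), 'wrist_torque': array([ 0.02845735, -0.02939323, -0.01412116]), 'grasp_force': 0.0, 'gripper_width': 85.38927122185636}
```

View pics/scene0.png

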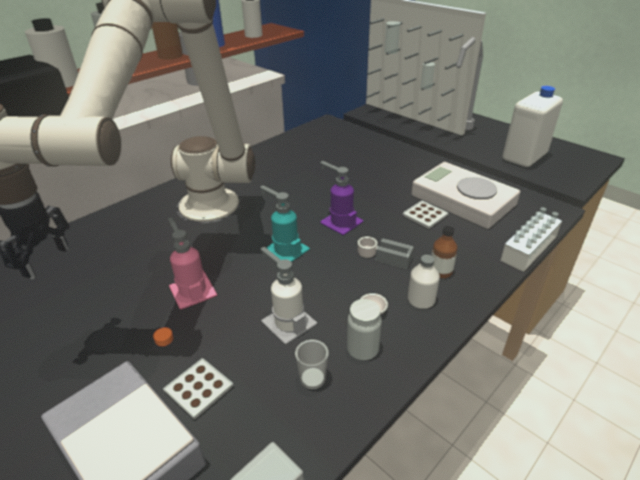

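View pics/side0.png

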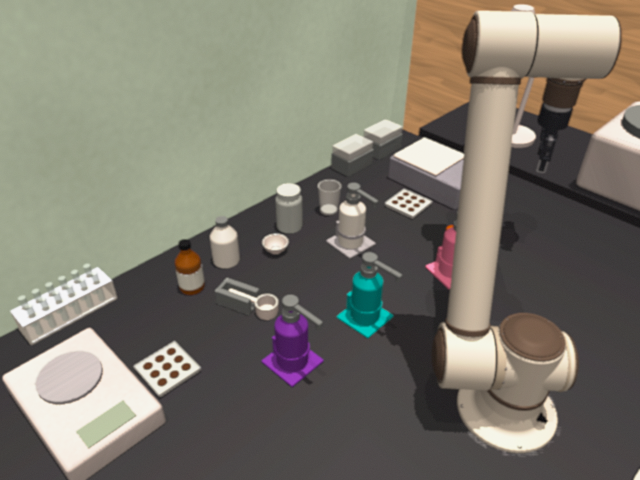

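Dish candidates: scene (367,245), side (266,307) has a handle lying in the grey cradle. Scene (374,303), side (275,244) is a plain dish without one. Scene (313,378) is the beaker's base. I choose the one at the cradle.
Bottle candidates: the white pump bottle at scene (287,300), side (352,222). The pink, turquoise and purple pumps and the capped bottle at scene (424,283) are look-alikes. I choose the white pump bottle.

Run:
```python
from h import *
S={}
for n in("scene","side"):
    f=np.load(n+"0.npz"); S[n]=(f["im"],f["d"],get_calibration(n)); S[n]+=(cloud(f["d"],S[n][2]),)
a=cv2.resize(S["scene"][0][200:350,240:440],(800,600),interpolation=cv2.INTER_CUBIC)[:,:]
b=cv2.resize(S["side"][0][170:330,210:400],(712,600),interpolation=cv2.INTER_CUBIC)
save("crop1.png",cv2.resize(np.vstack([cv2.resize(a,(533,400)),cv2.resize(b,(533,449))]),(376,600)))
def at(n,u,v):return S[n][3][v,u].round(0)
for n,u,v in [("scene",367,247),("scene",394,248),("scene",287,300),("scene",284,268),("scene",374,303),("side",266,307),("side",275,244),("side",352,222),("side",353,188),("side",240,296)]: print(n,u,v,at(n,u,v))
# bowl rim & handle: white pixels around bowl
for n,(u,v) in (("scene",(367,247)),("side",(266,307))):
    im,d,c,P=S[n]; p0=P[v,u]
    m=(im.min(-1)>130)&(np.hypot(*(P[...,:2]-p0[:2]).transpose(2,0,1))<130)&(P[...,2]>5)&(P[...,2]<60)
    k,l,st,ce=cv2.connectedComponentsWithStats(m.astype(np.uint8))
    for i in range(1,k):
        if st[i,4]>15: q=P[l==i]; print(n,st[i],q.min(0).round(),q.max(0).round(),q.mean(0).round(1))
# pump head/spout
for n in S:
    im,d,c,P=S[n]
    lo={"scene":(250,240,330,300),"side":(330,170,390,225)}[n]
    x0,y0,x1,y1=lo; Q=P[y0:y1,x0:x1].reshape(-1,3); rgb=im[y0:y1,x0:x1].reshape(-1,3)
    k=(Q[:,2]>176)&(Q[:,2]<205); Q=Q[k]; print(n,k.sum(),Q.min(0).round(),Q.max(0).round(),np.median(Q,0).round())
    np.save(n+"_sp.npy",Q)
```

```text
scene 367 247 [552. 187.   2.]
scene 394 248 [635. 207.  33.]
scene 287 300 [ 633. -204.  118.]
scene 284 268 [ 614. -189.  194.]
scene 374 303 [789. -81. 127.]
side 266 307 [573. 163.   3.]
side 275 244 [739. -14.  10.]
side 352 222 [ 577. -154.  100.]
side 353 188 [ 597. -173.  192.]
side 240 296 [613. 210.  45.]
scene [358 237  47  18 145] [537. 141.   5.] [681. 198.  49.] [580.3 174.   32.8]
side [216 278  62  33 490] [532. 144.   5.] [688. 238.  49.] [613.4 190.   36.7]
scene 299 [ 518. -198.  177.] [ 622. -165.  199.] [ 598. -180.  192.]
side 235 [ 514. -197.  177.] [ 617. -159.  199.] [ 582. -172.  191.]
```

View pics/crop1.png

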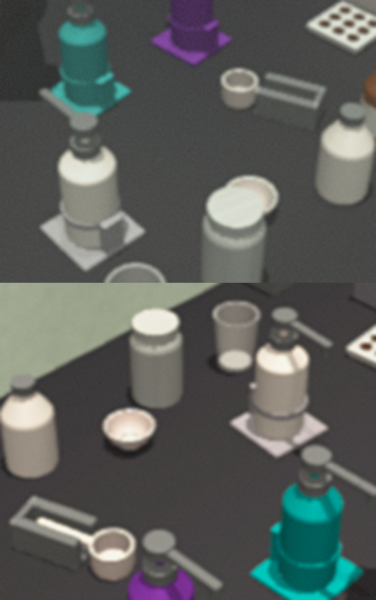

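The crop shows the handled bowl, its white bar in the grey cradle's slot (crop (240,88) and (110,552)), and the white pump bottle with a grey spout. Both choices stand. Next I fit their geometry.

```bash
cat >> h.py <<'E'
from scipy.optimize import least_squares
def circ(q,r):
    s=least_squares(lambda c:np.hypot(q[:,0]-c[0],q[:,1]-c[1])-r,q[:,:2].mean(0),loss="soft_l1",f_scale=2); return s.x,np.sqrt((s.fun**2).mean())
def axis(q):
    m=q[:,:2].mean(0); w=np.linalg.svd(q[:,:2]-m)[2][0]; return m,w,np.degrees(np.arctan2(w[1],w[0]))
E
python3 - <<'E'
from h import *
for n in("scene","side"):
    f=np.load(n+"0.npz"); im,d=f["im"],f["d"]; c=get_calibration(n); P=cloud(d,c)
    Q=np.load(n+"_sp.npy"); near=np.hypot(Q[:,0]-602,Q[:,1]+182)
    sp=Q[(near>25)]; m,w,a=axis(sp); print(n,"spout",m.round(1),a.round(1),len(sp), "tip",sp[sp[:,0].argmin()].round(1))
    h=Q[(near<24)&(Q[:,2]>192)]; print(" head",circ(h,15)[0].round(1),h.mean(0).round(1), h.min(0).round(),h.max(0).round())
    r=np.hypot(P[...,0]-605,P[...,1]+182)
    b=P[(r<60)&(P[...,2]>30)&(P[...,2]<100)]; print(" body",circ(b,36),len(b))
    r=np.hypot(P[...,0]-562,P[...,1]-167)
    b=P[(r<40)&(P[...,2]>10)&(P[...,2]<44)]; k=b[b[:,2]>30]; print(" rim",circ(k,26),len(k), "all",circ(b,27))
    k=(np.hypot(P[...,0]-640,P[...,1]-195)<70)&(P[...,2]>36)&(P[...,2]<56)&(np.hypot(P[...,0]-562,P[...,1]-167)>40)
    q=P[k]; m,w,a=axis(q); s=(q[:,:2]-m)@w; print(" cradle",m.round(1),a.round(1),s.min(),s.max(),len(q),cv2.minAreaRect(q[:,:2].astype(np.float32)))
    hh=P[k&(im.min(-1)>130)]
    allp=P[(P[...,2]>25)&(P[...,2]<300)&(abs(P[...,0]-620)<250)&(abs(P[...,1])<400)]
E
```

```text
scene spout [ 548.  -177.9] -4.9 111 tip [ 517.7 -176.2  190.7]
 head [ 603.7 -181.8] [ 604.1 -181.3  194.6] [ 581. -197.  192.] [ 622. -165.  199.]
 body (array([ 604.12608345, -180.09529296]), np.float64(4.985655694276735)) 690
 rim (array([564.41416701, 168.89951638]), np.float64(2.1543950236957015)) 100 all (array([564.11087584, 168.5377318 ]), np.float64(2.2526637541826124))
 cradle [645.4 195.4] 18.2 -51.61193436348907 45.443329567592144 379 ((641.5411987304688, 197.11053466796875), (97.08098602294922, 60.56740188598633), 18.17511749267578)
side spout [ 543.5 -170.8] 176.6 112 tip [ 513.8 -172.3  194. ]
 head [ 598.2 -171.5] [ 600.2 -177.4  194.5] [ 581. -194.  192.] [ 617. -160.  199.]
 body (array([ 601.88553157, -178.5319143 ]), np.float64(2.9287901048354876)) 555
 rim (array([561.33804341, 173.15531646]), np.float64(4.363269905673466)) 169 all (array([561.17599907, 173.27094717]), np.float64(3.648979380593714))
 cradle [640.  203.8] -163.5 -47.47114132974537 51.7978075531381 488 ((638.9300537109375, 201.66806030273438), (97.38634490966797, 60.419681549072266), 20.79790687561035)
```

Run:
```python
from h import *
H=np.zeros((180,180),np.float32) # x 200..1100, y -450..450
for n in("scene","side"):
    f=np.load(n+"0.npz"); P=cloud(f["d"],get_calibration(n))[f["d"]>0]
    i=((P[:,0]-200)/5).astype(int); j=((P[:,1]+450)/5).astype(int)
    k=(i>=0)&(i<180)&(j>=0)&(j<180)&(P[:,2]<260); np.maximum.at(H,(i[k],j[k]),P[k,2])
m=(cv2.medianBlur(H,3)>12).astype(np.uint8); k,l,st,ce=cv2.connectedComponentsWithStats(m)
for i in range(1,k):
    if st[i,4]>15: y0,x0,w,h,a=st[i]; print("x",200+5*x0,200+5*(x0+h),"y",-450+5*y0,-450+5*(y0+w),"zmax",H[l==i].max().round())
im=cv2.resize(cv2.applyColorMap((np.clip(H,0,220)).astype(np.uint8),cv2.COLORMAP_JET)[::-1,::-1],(600,600),interpolation=cv2.INTER_NEAREST)
for g in range(0,9): cv2.putText(im,str(200+100*g),(0,600-int(g*66.7)),0,.4,(255,255,255)); cv2.putText(im,str(-400+100*g),(600-int((g*100+50)/1.5)-10,595),0,.35,(255,255,255))
cv2.imwrite("pics/map.png",im)
```

```text
x 250 385 y -325 -235 zmax 197.0
x 290 435 y -30 55 zmax 198.0
x 315 460 y 190 275 zmax 199.0
x 400 445 y -450 -405 zmax 24.0
x 510 660 y -220 -135 zmax 199.0
x 525 635 y 385 450 zmax 23.0
x 530 695 y 140 245 zmax 50.0
x 545 660 y -450 -385 zmax 23.0
x 690 770 y -45 30 zmax 35.0
x 725 800 y -295 -215 zmax 93.0
x 730 805 y 210 285 zmax 152.0
x 740 830 y -155 -70 zmax 133.0
x 750 835 y 75 160 zmax 142.0
x 840 935 y -450 -430 zmax 94.0
x 865 945 y 400 450 zmax 99.0
```

View pics/map.png

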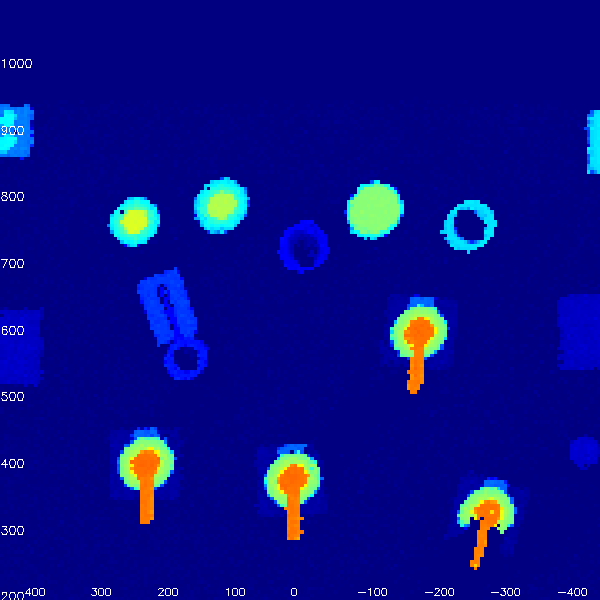

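The map shows clear bench around x 450–680, y ±100, so the dish can be set down near (550, 0). Next I go above the dish for a wrist look, turning the tool so its x lies along the handle.

```bash
python3 -m creep '{"translation":[[0,0,5],[1,3,7],[3,8,7],[5,14,7],[7,20,7],[9,26,7],[11,32,7],[13,38,7]],"delta_rot":[[0,0,10],[0,0,20],[0,0,30],[0,0,40],[0,0,50],[0,0,60],[0,0,70],[0,0,80]],"hand":[8.5,8.5,8.5,8.5,8.5,8.5,8.5,8.5]}'
python3 -m creep '{"translation":[[2,5,0],[4,10,0],[6,15,0],[8,20,0],[10,25,0],[12,29,0],[14,32,0],[15,35,0]],"delta_rot":[[0,0,10],[0,0,20],[0,0,30],[0,0,40],[0,0,50],[0,0,60],[0,0,70],[0,0,80]],"hand":[8.5,8.5,8.5,8.5,8.5,8.5,8.5,8.5]}'
python3 -m creep '{"translation":[[0,0,-2],[0,0,-4],[0,0,-4],[0,0,-4]],"delta_rot":[[0,0,6.5],[0,0,13],[0,0,13],[0,0,13]],"hand":[8.5,8.5,8.5,8.5]}'
python3 - <<'E'
from h import *
s=read_state(); im,d,c=grab("wrist"); save("w1.png",im); np.savez("w1.npz",im=im,d=d,xyz=c["xyz"],att=c["attitude"])
print(s["clock"],s["position"],R.from_quat(s["ee_rot"]).as_matrix().round(3),s["joints"].round(2),c["xyz"],RT(c)[0].round(2))
E
```

```text
clock: 1.15
position: [409.1, -180.2, 301.3]
ee_rot: [0.804, -0.595, 0.0, -0.0]
contact_force: [1.2, -0.0, -0.1]
gripper_width: 85.0
grasp_force: 0.0
clock: 2.15
position: [559.5, 169.1, 300.5]
ee_rot: [0.998, 0.061, -0.001, 0.0]
contact_force: [1.0, -0.4, -0.1]
gripper_width: 85.1
grasp_force: 0.0
clock: 2.65
position: [559.4, 167.8, 262.1]
ee_rot: [0.985, 0.17, 0.001, 0.0]
contact_force: [0.2, 0.7, 0.6]
gripper_width: 85.1
grasp_force: 0.0
2.65 [559.3826641  167.80088677 262.09697204] [[ 0.942  0.335  0.001]
 [ 0.335 -0.942  0.   ]
 [ 0.001  0.    -1.   ]] [ 0.57  0.29 -0.05  0.   -1.23  1.34] [632.01976227 192.98201065 404.32516008] [[ 0.34 -0.9  -0.29]
 [-0.94 -0.32 -0.1 ]
 [ 0.    0.31 -0.95]]
```

View pics/w1.png

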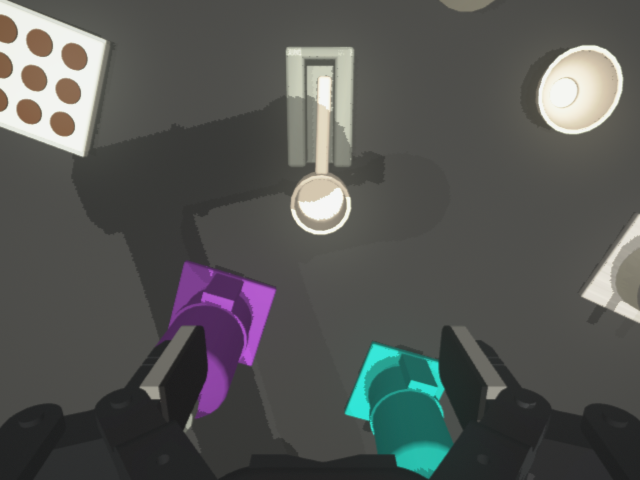

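The wrist view shows the bowl rim centred at (321,203), the handle up to (323,78) in the slot, and the cradle from (287,47) to (354,167). The purple and turquoise pumps are well below.

Run:
```python
from h import *
f=np.load("w1.npz"); im,d=f["im"],f["d"]; c=dict(get_calibration("wrist"),xyz=f["xyz"],attitude=f["att"])
P=cloud(d,c); r=np.hypot(P[...,0]-563,P[...,1]-170)
b=P[(r<36)&(P[...,2]>33)&(P[...,2]<42)]; print("rim",circ(b,26),len(b),b.min(0).round(1),b.max(0).round(1))
m=((im.min(-1)>120)&(P[...,2]>10)&(r<140)).astype(np.uint8); m[:,:280]=0; m[:,360:]=0
hp=P[(m>0)&(r>36)&(P[...,2]>25)&(P[...,2]<37)&(im.min(-1)>150)]; print("handle",axis(hp),len(hp),hp.mean(0))
q=P[(np.hypot(P[...,0]-640,P[...,1]-198)<70)&(P[...,2]>42)&(P[...,2]<52)]; print("cradle",cv2.minAreaRect(q[:,:2].astype(np.float32)))
mm=cv2.morphologyEx(((im.min(-1)>110)&(r<45)).astype(np.uint8),cv2.MORPH_OPEN,np.ones((15,15)))
cn=max(cv2.findContours(mm,0,1)[0],key=cv2.contourArea); e=cv2.minEnclosingCircle(cn); print(e,ray(e[0],c,38)); 
print("handle rays",[ray((u,v),c,32).round(1) for u,v in((323,80),(322,165))])
```

```text
rim (array([561.63614653, 170.46081139]), np.float64(1.3168989706495504)) 820 [533.8 142.6  33. ] [594.7 198.   39.5]
handle (array([633.24457302, 193.30003238]), array([-0.95255935, -0.30435288]), np.float64(-162.28076390140836)) 1092 [633.24457302 193.30003238  31.15877794]
cradle ((639.5984497070312, 198.80386352539062), (95.35124206542969, 55.955833435058594), 19.473133087158203)
((320.5, 203.2213134765625), 31.679393768310547) [563.02292098 170.47423337  38.        ]
handle rays [array([662.5, 203.5,  32. ]), array([595.3, 180.5,  32. ])]
```

```bash
python3 -m creep '{"translation":[[0.3,0.3,-5],[0.3,0.3,-10],[0.3,0.3,-15],[0.3,0.3,-19],[0.3,0.3,-21],[0.3,0.3,-23],[0.3,0.3,-25],[0.3,0.3,-25]],"delta_rot":[[0,0,0],[0,0,0],[0,0,0],[0,0,0],[0,0,0],[0,0,0],[0,0,0],[0,0,0]],"hand":[8.5,8.5,8.5,8.5,8.5,8.5,8.5,8.5]}'
python3 -m creep '{"translation":[[0,0,0],[0,0,0],[0,0,0],[0,0,0],[0,0,0],[0,0,0],[0,0,0],[0,0,0]],"delta_rot":[[0,0,0],[0,0,0],[0,0,0],[0,0,0],[0,0,0],[0,0,0],[0,0,0],[0,0,0]],"hand":[7,6.5,6,5.5,5,5,5,5]}'
```

```text
clock: 3.7
position: [561.8, 170.5, 10.7]
ee_rot: [0.985, 0.17, -0.001, 0.0]
contact_force: [0.3, -0.1, 0.2]
gripper_width: 84.6
grasp_force: 0.0
clock: 4.7
position: [562.4, 171.1, 12.7]
ee_rot: [0.985, 0.171, 0.001, -0.0]
contact_force: [-2.3, -0.4, 6.5]
gripper_width: 54.9
grasp_force: 61.8
```

```bash
python3 -m creep '{"translation":[[0,0,1],[0,0,2],[0,0,4],[0,0,6],[0,0,8],[0,0,8]],"delta_rot":[[0,0,0],[0,0,0],[0,0,0],[0,0,0],[0,0,0],[0,0,0]],"hand":[5,5,5,5,5,5]}'
python3 - <<'E'
from h import *
im,d,c=grab("wrist"); P=cloud(d,c); s=read_state(); p=s["position"]
r=np.hypot(P[...,0]-p[0],P[...,1]-p[1]); b=P[(r<34)&(P[...,2]>p[2]+15)&(P[...,2]<p[2]+40)]
print(p,len(b),np.percentile(b[:,2],[5,50,95]) if len(b) else 0)
h=P[(r>40)&(r<115)&(P[...,2]>90)&(P[...,2]<135)&(im.min(-1)>140)]; print(len(h),h.mean(0) if len(h) else 0, axis(h)[2] if len(h) else 0)
u=(h[:,:2]-p[:2])@np.array([.942,.335]) if len(h) else 0; print(np.polyfit(u,h[:,2],1) if len(h) else 0)
E
```

```text
clock: 5.45
position: [563.1, 171.4, 93.3]
ee_rot: [0.985, 0.171, 0.002, -0.001]
contact_force: [-0.4, 0.5, -1.5]
gripper_width: 55.1
grasp_force: 63.4
[562.11251335 170.95409454  91.89275475] 12780 [108.43671384 117.25064671 128.09197358]
9801 [635.8242219  194.03085611 111.77299974] -162.1927237198193
[1.32294849e-03 1.11670912e+02]
```

```bash
python3 -m creep '{"translation":[[-0.2,-3,0],[-0.4,-7,0],[-0.6,-11,0],[-0.9,-15,0],[-1.2,-17,0],[-1.2,-17,-3],[-1.2,-17,-6],[-1.2,-17,-7]],"delta_rot":[[0,0,0],[0,0,0],[0,0,0],[0,0,0],[0,0,0],[0,0,0],[0,0,0],[0,0,0]],"hand":[5,5,5,5,5,5,5,5]}'
python3 -m creep '{"translation":[[0,0,-0.4],[0,0,-0.8],[0,0,-1],[0,0,-1],[0,0,-1],[0,0,-1],[0,0,-1],[0,0,-1]],"delta_rot":[[0,0,0],[0,0,0],[0,0,0],[0,0,0],[0,0,0],[0,0,0],[0,0,0],[0,0,0]],"hand":[5,5,5,5,6,7,8.5,8.5]}'
python3 -m creep '{"translation":[[0,0,0],[0,0,2],[0,0,5],[0,0,10],[0,0,15],[0,0,20],[0,0,20],[0,0,20]],"delta_rot":[[0,0,0],[0,0,0],[0,0,0],[0,0,0],[0,0,0],[0,0,0],[0,0,0],[0,0,0]],"hand":[8.5,8.5,8.5,8.5,8.5,8.5,8.5,8.5]}'
cat > m.py <<'E'
from h import *
import sys
x0,y0=map(float,sys.argv[1:3]); s=read_state(); im,d,c=grab("wrist"); save(sys.argv[3],im); P=cloud(d,c)
print(s["clock"],s["position"],c["xyz"])
r=np.hypot(P[...,0]-x0,P[...,1]-y0); b=P[(r<40)&(P[...,2]>33)&(P[...,2]<44)]; o,e=circ(b,26); print("rim",o,e,len(b),np.median(b[:,2]))
r=np.hypot(P[...,0]-o[0],P[...,1]-o[1]); h=P[(r>36)&(r<120)&(P[...,2]>24)&(P[...,2]<40)&(im.min(-1)>120)]; m,w,a=axis(h)
w=w*np.sign(w@(m-o)); print("handle",m,np.degrees(np.arctan2(w[1],w[0])),len(h),"dir from rim",np.degrees(np.arctan2(*(m-o)[::-1])),"grip pt",o+88*w, "z",np.median(h[:,2]))
E
python3 m.py 550 0 w2.png
```

```text
clock: 6.5
position: [548.5, 0.6, 19.1]
ee_rot: [0.985, 0.17, -0.002, 0.0]
contact_force: [0.5, 0.3, -1.0]
gripper_width: 54.8
grasp_force: 63.6
clock: 7.5
position: [550.0, 0.7, 11.2]
ee_rot: [0.985, 0.17, -0.0, 0.0]
contact_force: [-1.2, 0.6, -0.4]
gripper_width: 84.9
grasp_force: 0.0
clock: 8.5
position: [549.4, 0.8, 210.8]
ee_rot: [0.985, 0.17, -0.0, -0.0]
contact_force: [0.6, -0.1, -0.2]
gripper_width: 85.0
grasp_force: 0.0
8.5 [549.36112312   0.79582724 210.83705335] [622.24562385  26.02452163 352.93613974]
rim [5.50036512e+02 3.31144938e-01] 1.2714762329139746 1085 37.15619477761953
handle [620.59737663  22.93122843] 17.97152690591476 1565 dir from rim 17.759848963391963 grip pt [633.74298921  27.48304593] z 31.193878525956904
```

```bash
python3 -m creep '{"translation":[[4,1.3,0],[8.4,2.7,0],[8.4,2.7,-6],[8.4,2.7,-12],[8.4,2.7,-16],[8.4,2.7,-18],[8.4,2.7,-20],[8.4,2.7,-20]],"delta_rot":[[0,0,-1.5],[0,0,-1.5],[0,0,-1.5],[0,0,-1.5],[0,0,-1.5],[0,0,-1.5],[0,0,-1.5],[0,0,-1.5]],"hand":[4,4,4,4,4,4,4,4]}'
python3 -m creep '{"translation":[[0,0,0],[0,0,0],[0,0,0],[0,0,0],[0,0,0],[0,0,0],[0,0,0],[0,0,0]],"delta_rot":[[0,0,0],[0,0,0],[0,0,0],[0,0,0],[0,0,0],[0,0,0],[0,0,0],[0,0,0]],"hand":[3,2.5,2,1.5,1,0.6,0.6,0.6]}'
```

```text
clock: 9.55
position: [631.5, 27.1, 7.8]
ee_rot: [0.988, 0.157, -0.004, 0.0]
contact_force: [0.1, 0.2, -0.7]
gripper_width: 40.0
grasp_force: 0.0
clock: 10.55
position: [634.2, 27.9, 11.5]
ee_rot: [0.987, 0.158, 0.0, -0.0]
contact_force: [-0.1, 1.6, 1.2]
gripper_width: 10.3
grasp_force: 58.9
```

```bash
python3 -m creep '{"translation":[[0,0,0.5],[0,0,1.5],[0,0,3],[0,0,4.5],[0,0,6],[0,0,7],[0,0,7]],"delta_rot":[[0,0,0],[0,0,0],[0,0,0],[0,0,0],[0,0,0],[0,0,0],[0,0,0]],"hand":[0.6,0.6,0.6,0.6,0.6,0.6,0.6]}'
cat > q.py <<'E'
from h import *
s=read_state(); p=s["position"]; M=R.from_quat(s["ee_rot"]).as_matrix(); im,d,c=grab("wrist"); P=(cloud(d,c)-p)@M  # tool frame
k=(d>0)&(abs(P[...,1])<45)&(P[...,0]<-45)&(P[...,0]>-130)&(P[...,2]>-40)&(P[...,2]<10); b=P[k]
t=b[b[:,2]<np.percentile(b[:,2],3)+3]; print(s["clock"],p,"bowl rim tool",circ(t,26),np.median(t,0),len(t))
A=np.c_[t[:,:2],np.ones(len(t))]; print("slopes",np.linalg.lstsq(A,t[:,2],rcond=None)[0])
o=circ(t,26)[0]; print("bowl world",p+M@np.array([o[0],o[1],np.median(t[:,2])]), "yaw",np.degrees(np.arctan2(M[1,0],M[0,0])))
E
python3 q.py
```

```text
clock: 11.42
position: [634.6, 28.0, 82.6]
ee_rot: [0.988, 0.158, 0.001, -0.0]
contact_force: [-0.1, -0.7, -1.6]
gripper_width: 10.7
grasp_force: 58.6
11.425 [634.55111241  27.97076488  82.55316677] bowl rim tool (array([-20.28698021,   1.0100988 ]), np.float64(0.7442720865922225)) [-45.93369716   0.52794874 -19.1021914 ] 132
slopes [-4.21527752e-01  4.45422544e-03 -3.82959722e+01]
bowl world [615.54517064  20.68502566 101.61012779] yaw 18.13469708265111
```

```bash
sed -i 's/P\[...,0\]<-45/P[...,0]<-58/; s/P\[...,2\]>-40/P[...,2]>-34/' q.py; python3 q.py
python3 - <<'E'
from h import *
im,d,c=grab("wrist"); save("w3.png",im)
E
```

```text
11.475 [633.93408085  27.86261775  81.59060701] bowl rim tool (array([-86.92697221,   0.47368716]), np.float64(0.49616881533595064)) [-62.41355443   7.47589184  -0.81592676] 92
slopes [-7.00478226e-01  8.78674067e-03 -4.46514431e+01]
bowl world [5.51465147e+02 3.76998671e-01 8.23679849e+01] yaw 18.120106774182744
```

View pics/w3.png

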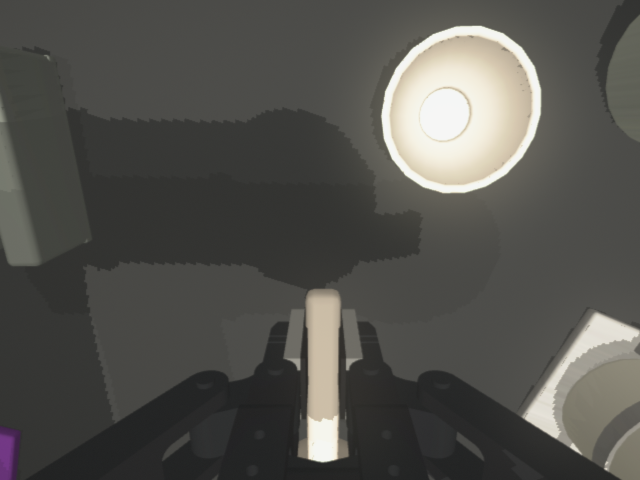

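The wrist view shows the handle held square between the pads at (323,370), with the bowl hidden by the gripper. I check the bowl's level from the other two cameras.

```bash
cat > v.py <<'E'
from h import *
import sys
x0,y0,zu=map(float,sys.argv[1:4])  # expected bowl axis and underside z
print(read_state()["clock"])
for n in("scene","side"):
    im,d,c=grab(n); P=cloud(d,c); r=np.hypot(P[...,0]-x0,P[...,1]-y0)
    b=P[(d>0)&(r<45)&(P[...,2]>zu+12)&(P[...,2]<zu+50)&(im.min(-1)>110)]
    if len(b)<15: print(n,len(b)); continue
    t=b[b[:,2]>np.percentile(b[:,2],92)-6]
    A=np.c_[t[:,:2]-[x0,y0],np.ones(len(t))]; print(n,len(b),"axis",circ(b,27),"rim z",np.percentile(b[:,2],[2,90,98]).round(1),"slope",np.linalg.lstsq(A,t[:,2],rcond=None)[0].round(3))
E
python3 v.py 550 0 70
python3 - <<'E'
from h import *
im,d,c=grab("wrist"); s=read_state();p=s["position"];M=R.from_quat(s["ee_rot"]).as_matrix();P=(cloud(d,c)-p)@M
k=(im.min(-1)>120)&(abs(P[...,1])<7)&(P[...,0]>-12)&(P[...,0]<25)&(abs(P[...,2]+20)<15)&(d>0);h=P[k]
print(len(h),np.polyfit(h[:,0],h[:,2],1),h[:,0].min(),h[:,0].max())
E
```

```text
11.575
scene 281 axis (array([552.71463282,  -1.45088541]), np.float64(3.3934000020751096)) rim z [ 82.6 104.7 106.6] slope [-1.20000e-02 -1.20000e-02  1.03331e+02]
side 303 axis (array([549.32441304,   3.22817787]), np.float64(3.894569421336633)) rim z [ 82.4 105.1 107.3] slope [-6.00000e-03  2.00000e-03  1.03444e+02]
2731 [ 1.78952224e-02 -1.92654175e+01] -11.960440128567813 21.956845930772566
```

Dish is level, held about 88 mm from the bowl axis. Next I turn it -202°.

```bash
python3 -m creep '{"translation":[[-1,-0.5,0],[-2,-1,0],[-3,-1.5,0],[-4,-2,0],[-5.4,-2.8,0],[-5.4,-2.8,0],[-5.4,-2.8,0],[-5.4,-2.8,0]],"delta_rot":[[0,0,-5],[0,0,-14],[0,0,-23],[0,0,-32],[0,0,-41],[0,0,-50],[0,0,-59],[0,0,-68]],"hand":[0.6,0.6,0.6,0.6,0.6,0.6,0.6,0.6]}'
python3 -m creep '{"translation":[[0,0,0],[0,0,0],[0,0,0],[0,0,0],[0,0,0],[0,0,0],[0,0,0],[0,0,0]],"delta_rot":[[0,0,-9],[0,0,-18],[0,0,-27],[0,0,-36],[0,0,-45],[0,0,-54],[0,0,-63],[0,0,-72]],"hand":[0.6,0.6,0.6,0.6,0.6,0.6,0.6,0.6]}'
python3 -m creep '{"translation":[[0,0,0],[0,0,0],[0,0,0],[0,0,0],[0,0,0],[0,0,0],[0,0,0],[0,0,0]],"delta_rot":[[0,0,-9],[0,0,-18],[0,0,-27],[0,0,-36],[0,0,-45],[0,0,-54],[0,0,-62],[0,0,-62]],"hand":[0.6,0.6,0.6,0.6,0.6,0.6,0.6,0.6]}'
```

```text
clock: 12.72
position: [579.7, -0.3, 81.0]
ee_rot: [0.906, -0.424, -0.0, 0.0]
contact_force: [-0.1, -0.6, 0.5]
gripper_width: 11.0
grasp_force: 58.5
clock: 13.72
position: [579.6, -0.3, 80.8]
ee_rot: [-0.484, 0.875, 0.0, -0.001]
contact_force: [-0.7, 0.7, -2.0]
gripper_width: 10.5
grasp_force: 58.6
clock: 14.72
position: [579.6, -0.3, 80.9]
ee_rot: [0.033, 0.999, -0.0, -0.001]
contact_force: [0.0, 0.8, -0.5]
gripper_width: 10.6
grasp_force: 58.6
```

```bash
python3 -m creep '{"translation":[[-3,-2,0],[-6,-4.5,0],[-9,-7,0],[-11,-9,0],[-12,-11.5,0],[-13.5,-14.5,0],[-14.4,-16.8,0],[-14.4,-16.8,0]],"delta_rot":[[0,0,0],[0,0,0],[0,0,0],[0,0,0],[0,0,0],[0,0,0],[0,0,0],[0,0,0]],"hand":[0.6,0.6,0.6,0.6,0.6,0.6,0.6,0.6]}'
python3 v.py 523 -174 70
python3 - <<'E'
from h import *
for n in("scene","side"):
    im,d,c=grab(n); P=cloud(d,c); save(n+"5.png",im)
    for cx in ((603,-180),):
        r=np.hypot(P[...,0]-cx[0],P[...,1]-cx[1])
        q=P[(P[...,2]>180)&(P[...,2]<203)&(r>24)&(r<95)&(abs(P[...,1]+177)<22)&(P[...,0]<600)&(P[...,0]>505)]
        if len(q)>10: m,w,a=axis(q); print(n,m,a,len(q),q.min(0),q.max(0))
        b=P[(r<50)&(P[...,2]>20)&(P[...,2]<110)&(P[...,0]>560)]; print(circ(b,36))
E
```

```text
clock: 15.72
position: [435.2, -169.2, 81.2]
ee_rot: [0.034, 0.999, -0.0, -0.0]
contact_force: [-0.4, 0.5, -1.0]
gripper_width: 10.9
grasp_force: 58.7
15.725
scene 290 axis (array([ 523.37260198, -177.73307326]), np.float64(3.456835050286216)) rim z [ 82.8 105.6 107.2] slope [1.90000e-02 2.00000e-03 1.03892e+02]
side 284 axis (array([ 522.45591779, -171.79417815]), np.float64(7.324008513729168)) rim z [ 82.9 106.8 117.2] slope [1.02000e-01 1.90000e-02 1.05327e+02]
scene [ 548.98726325 -178.02334329] -4.591218873186776 109 [ 519.41670166 -184.39569095  181.72510838] [ 579.12784859 -169.323295    194.79395308]
(array([ 603.70935367, -179.96011162]), np.float64(4.516847855873243))
side [ 535.32533397 -170.25972617] 176.95589733189246 80 [ 513.33050262 -179.6702205   180.75217621] [ 563.10016376 -162.9779529   194.86286313]
(array([ 602.18903535, -178.59229409]), np.float64(3.160662324319824))
```

Bowl axis agrees with the outlet to a couple of mm in both views. Lowering, then letting go.

```bash
python3 -m creep '{"translation":[[0,0,-2],[0,0,-4],[0,0,-5.5],[0,0,-6],[0,0,-6.4],[0,0,-6.8],[0,0,-7],[0,0,-7]],"delta_rot":[[0,0,0],[0,0,0],[0,0,0],[0,0,0],[0,0,0],[0,0,0],[0,0,0],[0,0,0]],"hand":[0.6,0.6,0.6,0.6,0.6,0.6,0.6,0.6]}'
python3 v.py 523 -174 0
```

```text
clock: 16.92
position: [436.1, -168.2, 11.6]
ee_rot: [0.034, 0.999, -0.0, 0.0]
contact_force: [-1.7, 2.1, 0.8]
gripper_width: 10.3
grasp_force: 59.0
16.925
scene 196 axis (array([ 525.65097599, -174.88003768]), np.float64(4.173324907851583)) rim z [13.6 36.3 38.5] slope [ 1.1000e-02 -4.1000e-02  3.4181e+01]
side 179 axis (array([ 521.87356568, -171.07339476]), np.float64(7.464289078798711)) rim z [13.  37.5 40.1] slope [-1.4000e-02 -0.0000e+00  3.5834e+01]
```

Dish is standing. I open the hand, then rise slowly straight up.

```bash
python3 -m creep '{"translation":[[0,0,0],[0,0,0],[0,0,0],[0,0,0],[0,0,0],[0,0,2],[0,0,4],[0,0,8]],"delta_rot":[[0,0,0],[0,0,0],[0,0,0],[0,0,0],[0,0,0],[0,0,0],[0,0,0],[0,0,0]],"hand":[1.5,2.5,3.5,4.5,4.5,4.5,4.5,4.5]}'
python3 -m creep '{"translation":[[-2,0,5],[-3,0,11],[-3,0,17],[-3,0,20],[-3,0,20]],"delta_rot":[[0,0,0],[0,0,0],[0,0,0],[0,0,0],[0,0,0]],"hand":[4.5,4.5,4.5,4.5,4.5]}'
python3 v.py 523 -174 0
python3 m.py 523 -174 w6.png
```

```text
clock: 18.02
position: [434.7, -168.1, 90.9]
ee_rot: [0.034, 0.999, 0.0, -0.002]
contact_force: [1.2, 0.1, 0.2]
gripper_width: 45.1
grasp_force: 0.0
clock: 18.65
position: [407.0, -168.3, 294.0]
ee_rot: [0.034, 0.999, -0.0, 0.003]
contact_force: [0.7, -0.0, -0.4]
gripper_width: 45.0
grasp_force: 0.0
18.65
scene 194 axis (array([ 525.94361707, -174.88767987]), np.float64(4.612349259079135)) rim z [13.2 36.7 38.5] slope [1.6000e-02 2.0000e-03 3.5061e+01]
side 210 axis (array([ 520.93799264, -171.57023297]), np.float64(7.073005164644208)) rim z [12.7 37.7 39.4] slope [-9.0000e-03  1.1000e-02  3.5843e+01]
18.75 [ 405.34666355 -167.94240499  290.5521882 ] [ 325.26709065 -163.91844237  432.78233363]
rim [ 520.31497454 -175.21146999] 1.3038253821072254 632 37.02509943727193
handle [ 488.77017187 -173.25535767] 175.9233909724678 1161 dir from rim 176.45159759429708 grip pt [ 432.53762434 -168.95552943] z 31.135598452055717
```

View pics/w6.png

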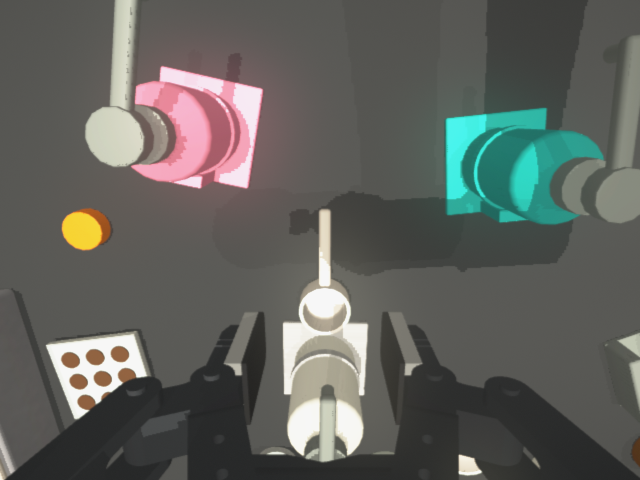

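The wrist view shows the dish at (325,305) with its handle pointing away from the bottle. The spout (328,385)–(325,440) is in line, appearing lower because it stands higher. I check the spout and head from this view too, then close the hand and go over the pump.

```bash
python3 - <<'E'
from h import *
im,d,c=grab("wrist"); P=cloud(d,c)
q=P[(d>0)&(P[...,2]>184)&(P[...,2]<205)&(P[...,0]>500)&(P[...,0]<590)&(abs(P[...,1]+176)<15)]
print(len(q),axis(q),q.min(0),q.max(0)); 
r=np.hypot(P[...,0]-603,P[...,1]+180); b=P[(d>0)&(r<45)&(P[...,2]>50)&(P[...,2]<110)];print(circ(b,36),len(b))
E
python3 -m creep '{"translation":[[5,0,2],[10,-0.3,2],[15,-0.6,2],[19.7,-1.1,2],[19.7,-1.1,2],[19.7,-1.1,2],[19.7,-1.1,2]],"delta_rot":[[0,0,0],[0,0,0],[0,0,0],[0,0,0],[0,0,0],[0,0,0],[0,0,0]],"hand":[2,1,0,0,0,0,0]}'
```

```text
1058 (array([ 537.04347643, -174.97144191]), array([ 0.99666663, -0.08158209]), np.float64(-4.6795100866413195)) [ 512.46091581 -182.72779757  184.26389426] [ 567.24752226 -167.6388343   194.10218163]
(array([ 600.60782349, -180.2682144 ]), np.float64(0.873093347832428)) 2492
clock: 19.73
position: [602.1, -179.2, 311.6]
ee_rot: [0.034, 0.999, -0.0, -0.0]
contact_force: [-0.3, -0.6, -0.1]
gripper_width: -0.0
grasp_force: 0.0
```

```bash
python3 -m creep '{"translation":[[0,0,-4],[0,0,-8],[0,0,-10],[0,0,-11],[0,0,-11],[0,0,-11]],"delta_rot":[[0,0,0],[0,0,0],[0,0,0],[0,0,0],[0,0,0],[0,0,0]],"hand":[0,0,0,0,0,0]}'
python3 -m creep '{"translation":[[0,0,-0.3],[0,0,-0.6],[0,0,-0.9],[0,0,-1.2],[0,0,-1.5],[0,0,-1.6],[0,0,-1.6]],"delta_rot":[[0,0,0],[0,0,0],[0,0,0],[0,0,0],[0,0,0],[0,0,0],[0,0,0]],"hand":[0,0,0,0,0,0,0]}'
```

```text
clock: 20.48
position: [603.5, -179.3, 202.9]
ee_rot: [0.034, 0.999, -0.0, 0.001]
contact_force: [-0.7, -0.5, -0.5]
gripper_width: 0.1
grasp_force: 0.0
clock: 21.35
position: [603.2, -179.2, 186.4]
ee_rot: [0.034, 0.999, -0.0, 0.001]
contact_force: [-1.6, 1.5, 7.2]
gripper_width: -0.2
grasp_force: 3.3
```

```bash
python3 -m creep '{"translation":[[0,0,-0.1],[0,0,-0.2],[0,0,-0.3],[0,0,-0.4],[0,0,-0.5],[0,0,-0.5],[0,0,-0.5]],"delta_rot":[[0,0,0],[0,0,0],[0,0,0],[0,0,0],[0,0,0],[0,0,0],[0,0,0]],"hand":[0,0,0,0,0,0,0]}'
```

```text
clock: 22.22
position: [603.3, -179.2, 182.1]
ee_rot: [0.033, 0.999, -0.0, 0.001]
contact_force: [-1.7, 2.7, 9.3]
gripper_width: -0.2
grasp_force: 4.3
```

```bash
python3 -m creep '{"translation":[[0,0,-0.1],[0,0,-0.2],[0,0,-0.2],[0,0,-0.2]],"delta_rot":[[0,0,0],[0,0,0],[0,0,0],[0,0,0]],"hand":[0,0,0,0]}'
python3 -m creep '{"translation":[[0,0,0.5],[0,0,1.1],[0,0,1.7],[0,0,2.3],[0,0,3.5],[0,0,7],[0,0,12],[0,0,12]],"delta_rot":[[0,0,0],[0,0,0],[0,0,0],[0,0,0],[0,0,0],[0,0,0],[0,0,0],[0,0,0]],"hand":[0,0,0,0,0,0,0,0]}'
python3 v.py 522 -174 0
python3 - <<'E'
from h import *
for n in("scene","side"):
    im,d,c=grab(n);P=cloud(d,c);r=np.hypot(P[...,0]-602,P[...,1]+180);q=P[(d>0)&(r<17)&(P[...,2]>170)&(P[...,2]<210)];print(n,len(q),np.percentile(q[:,2],[50,90]))
    if n=="side":save("end.png",im)
E
```

```text
clock: 22.72
position: [603.3, -179.3, 182.1]
ee_rot: [0.033, 0.999, -0.001, 0.001]
contact_force: [-5.3, 3.9, 15.5]
gripper_width: -0.4
grasp_force: 7.5
clock: 23.72
position: [605.0, -179.8, 303.8]
ee_rot: [0.034, 0.999, -0.001, 0.005]
contact_force: [0.1, 0.4, 0.8]
gripper_width: 0.2
grasp_force: 0.0
23.725
scene 191 axis (array([ 525.35344744, -175.08523925]), np.float64(5.377617403305517)) rim z [13.2 36.4 38.3] slope [-2.900e-02 -3.000e-02  3.446e+01]
side 203 axis (array([ 520.32713106, -171.16634026]), np.float64(6.520518950599181)) rim z [13.9 37.2 40. ] slope [1.1000e-02 4.0000e-03 3.5518e+01]
scene 138 [194.03939833 195.92958879]
side 80 [193.38616989 195.95428001]
```

View pics/end.png

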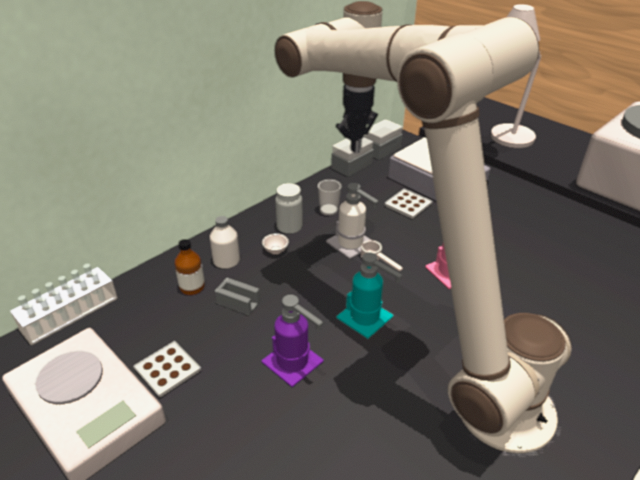

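The final side view shows the dish standing at (371,247) below the spout, with its handle to (400,268). The pump head is back up at (353,190), the other items are where they were, and the arm is clear.

```bash
python3 -c "
from bench import *
print(job_done())"
```

```text
the job is handed in; nothing more can be done
None
```

The job is handed in (verdict not shown): the dish stands let go under the spout, about 2 mm off its axis by my last measurements, and the pump was pressed to its stop and sprang back with nothing else visibly moved.

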